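# Peel the top ink tray off a stuck stack

## Task

Take the ink jar out of the top tray and stand it upright in the empty bay of the basket with the two bottles. Then free the white top tray, which clings to the grey trays under it by stiff red tabs: raise it at the corner with the orange lug first while its opposite corner still rests, leaving the grey stack down in its place. Finish while still gripping the white tray, holding it up level and still above the middle of the white paper sheet, at least 12 cm above the table and touching nothing else; do not put it down, and do not knock over the bottles.

Things in the scene. Friction and masses are not known exactly. Their poses are not given: they have to be found in the camera images.
- jar: closed magenta ink jar with a white cap, 50 mm diameter, 80 mm high, about 160 g; standing in the white tray at the start. Origin at the centre of its underside, z up its axis.
- tray: white formed tray on top of the stack, about 120 g: floor 150 x 100 mm, 3 mm thick, walls sloping outward 30 degrees to a flat rim 200 (x) x 150 (y) mm, 30 mm high. Origin at the centre of its underside (36 mm above the table at the start), x along its long side, z up. An orange lug stands on its rim at the -x, +y corner. Nested in the grey stack and held by its tabs (see stack).
- lug (a point): grip point on the white tray's orange lug, (-84, +63, +52) mm in the tray's frame. The lug is an upright plate 12 mm thick, 36 mm wide, its top 61 mm above the tray's underside, 31 mm of it above the rim. Its thickness lies along the direction (-0.8, +0.6, 0) of the tray's frame (the diagonal), so one finger goes inside the tray, one outside.
- lug_corner (a point): point at the underside of the white tray's floor at its corner under the lug, (-75, +50, 0) mm in the tray's frame.
- far_corner (a point): underside of the white tray's floor at the corner opposite the lug, (+75, -50, 0) mm in the tray's frame. Peeling: turn the tray (and the gripper with it) slowly up about this corner, lug side rising; at 0.25 rad the tabs near the lug have let go and the tray can be lifted off slowly past the rest.
- stack: grey trays below, one loose piece, about 650 g, rim 200 x 150 mm, 54 mm high. Origin centred under it, axes as the white tray's at the start. On its long sides 4 stiff red hinged tabs (x -20, +60 on the +y side, +-60 on the -y side) lie 3.5 mm over the white rim. Each yields at about 2 N, lets go after 10 mm of lift and stays where pushed: a straight lift brings the stack along.
- basket: clear to whitish open plastic basket fixed to the table, 168 (x) x 268 (y) x 60 (z) mm, walls 4 mm, inner floor about 4 mm above the table. A divider 4 mm thick, 45 mm high, stands at y = +35 mm: two bottles fill the +y part, the bay from y = -130 to +33 mm is empty. Origin at the centre of its underside.
- bay (a point): middle of the empty bay of the basket at its floor, (0, -50, +5) mm in the basket's frame.
- sheet: white paper sheet lying fixed on the table, 170 (x) x 120 (y) mm, 1 mm thick. Origin at the centre of its underside.
- bottle_green: dark green ink bottle, 62 mm diameter, 150 mm high, standing in the basket at about (+38, +86) mm of its frame. Origin at the centre of its underside.
- bottle_yellow: yellow ink bottle, 62 mm diameter, 150 mm high, standing in the basket at about (-38, +86) mm of its frame. Origin at the centre of its underside.
- bottle_violet: dark violet ink bottle, 66 mm diameter, 150 mm high, standing alone on the table beyond the sheet. Origin at the centre of its underside.
There are look-alikes about, which are no part of the job. What is shaped like the jar but turquoise is not meant.

How it is judged:
On the way, in this order (a step that is already met when the one before it is completed fails the run):
1. the jar stands upright in the empty bay of the basket, released, with the white tray still seated (x of jar in the frame of basket between -0.06 and 0.06 m and y of jar in the frame of basket between -0.112 and 0.012 m and height (world z) of jar below 0.012 m and angle between jar's own z axis and vertical below 0.15 rad and linear speed of jar below 0.03 m/s and contact force between the fingers and jar below 0.1 N and z of lug_corner in the frame of stack below 0.042 m), for 0.2 s.
2. the lug corner of the white tray is up by 14 mm or more while the opposite floor corner still rests within 6 mm of its seat (z of lug_corner in the frame of stack above 0.05 m and z of far_corner in the frame of stack below 0.042 m and horizontal distance between far_corner and stack below 0.115 m), for 0.1 s.
At the end, for the whole second after the job is handed in: Gripper holds the white tray 115 mm or more up, level within 0.2 rad, within 60 mm of the sheet's centre, still, touching nothing else; grey stack flat, within 30 mm of its start; jar upright in the bay; bottles standing (height (world z) of tray above 0.115 m and angle between each of tray, bottle_green, bottle_yellow, bottle_violet's own z axis and vertical below 0.2 rad and horizontal distance between tray and sheet below 0.06 m and linear speed of tray below 0.04 m/s and contact force between the fingers and tray above 1 N and contact force between tray and stack below 0.1 N and contact force between tray and basket below 0.1 N and contact force between tray and jar below 0.1 N and contact force between tray and bottle_green below 0.1 N and contact force between tray and bottle_yellow below 0.1 N and contact force between tray and bottle_violet below 0.1 N and distance of stack from where it was at the start of the episode below 0.03 m and angle between stack's own z axis and vertical below 0.05 rad and x of jar in the frame of basket between -0.06 and 0.06 m and y of jar in the frame of basket between -0.112 and 0.012 m and height (world z) of jar below 0.012 m and angle between jar's own z axis and vertical below 0.15 rad and linear speed of jar below 0.03 m/s); the arm keeps its last pose, push and grip.
It fails at once if the grey stack is lifted along, pushed far or tipped (height (world z) of stack above 0.02 m or distance of stack from where it was at the start of the episode above 0.05 m or angle between stack's own z axis and vertical above 0.2 rad).
It fails at once if a bottle is knocked over (angle between any of bottle_green, bottle_yellow, bottle_violet's own z axis and vertical above 0.6 rad).
It also fails if it takes over 58 s, if anything falls off the work surface, if the arm or the gripper's body presses on something with over 40 N, if the wrist force passes 120 N, or if a joint passes its speed limit or range.

## Robot

A 6-joint arm with a two-finger parallel gripper is mounted at the origin on the work surface. World frame = base frame: x ahead of the robot, y to its left, z up, the work surface at z = 0. Lengths are in m, angles in rad, forces in N, time in s.
With the tool pointing down it reaches from about 0.325 to 0.85 m from the base axis. Payload 15.5 kg.
Tool frame: the origin (TCP) lies between the finger pads; the fingertips stand 19 mm ahead of it and the grasp point (between the pads) is the TCP (tips_ahead is the z of the fingertips in the tool frame, in m); z points along the fingers, y is the line along which they close (so a half turn about z gives the same grasp; the last joint's range is limited). The gripper opens to 91 mm and grips with 3 to 60 N. Pads are 32 mm wide; open, the fingers measure 118 mm over their backs; the gripper's body (76 mm by 178 mm) begins 60 mm behind the grasp point.
Start: joints at [1.151, 0.494, 1.345, -0, 1.302, -0.096], TCP at [0.199, 0.592, 0.233] pointing down, gripper open.
Joint ranges: [-2.91, 2.91], [-0.82, 2.16], [0.22, 2.67], [-1.22, 4.37], [0.12, 2.79], [-3.08, 3.08]. Speed limits (rad/s): [1.89, 1.89, 2.57, 3.01, 3.01, 3.01].

## Interface

Orientations are given as a unit quaternion [x, y, z, w].
In Python, from rig import state, get_image, finish_job, tips_ahead gives the robot as it stands.
- The arm moves only by the shell command python3 -m pendant 'ROWS' [FORCE]. ROWS is JSON, a list of rows, each a list of 7 numbers: the shift along the world's x, y, z in m, then the turn, a rotation vector about the world's x, y, z in rad, then the opening, from 0 (shut) to 1 (fully open). In form: [[tx, ty, tz, rx, ry, rz, fingers], ...]. A call has 1 to 5 rows; each row is the pose to reach, as a shift and turn from the pose commanded when the call began; what a row does not reach only later rows make up. A row lasts 1/12 s, in which the tool goes at most 41.7 mm and 7.16 degrees, less where a joint would pass 70% of its speed; a pose out of reach is approached as far as the arm can. A call with a gripper value outside its range is refused whole. The fingers move at their own pace and stop on an object; FORCE is the grip in N (left out, the last holds). Time passes only in rows, so rows that repeat a pose let the fingers close. It gives the time, the measured TCP pose, the force, the opening and the grip force at its end, in the units of the state.
- state(): the state, without advancing time (a new reading comes with each control period).
- get_image(name): name is "scene" or "top" or "wrist"; returns a dict with "img" (480x640x3 uint8, red, green, blue), "range_z" (480x640 float32, m along the optical axis (not along the pixel's ray), 0 where there is no reading), "K" (3x3 intrinsics, pixels), "pose" (4x4, takes a point from camera to world coordinates). Camera axes: x right, y up, looking along -z (the intrinsics and any distortion apply to the point x, -y, -z); pixel columns grow to the right and rows downward; lengths in m; the calibration is good to about 2 mm. A picture is of the moment at which its call begins.
- finish_job(): hands the job in; it is judged then, once.
The state is a dict: "clock": time; "q": joint angles; "qvel": joint speeds; "effort": joint torques, N m; "position": TCP position; "eef_rot": TCP orientation; "force": force on the tool from outside, world axes, zero at the start; "moment": the same for the moment, N m; "gripper_width": finger opening in m; "grasp_force": force on a finger pad.
Only numpy, scipy, OpenCV 4.12 (cv2) and the standard library are available. Lean on these libraries where they do the work, as an engineer would, in place of code of your own. Each camera call takes 0.05 s, during which the arm holds its last target. There are 200 camera calls.

## Working session

There is one attempt and no reset: what is moved stays moved. The work goes in short steps, Python scripts to look and compute and a shell command to move; the robot and the scene stay as the last step left them, time stands still between calls to the robot, and variables do not carry over. Pictures are saved under pics/ and viewed, at most 10 in all, crops included, and the job is handed in when it is done.

```bash
ls; mkdir -p pics
cat > h.py <<'E'
import numpy as np, cv2
from rig import state, get_image
def grab(name):
    d=get_image(name); np.savez('%s.npz'%name,**d); return d
def world(d):
    K=d['K'];z=d['range_z'].astype(float);v,u=np.mgrid[:480,:640]
    x=(u-K[0,2])/K[0,0]*z;y=(v-K[1,2])/K[1,1]*z
    P=np.stack([x,-y,-z],-1)
    return P@d['pose'][:3,:3].T+d['pose'][:3,3]
E
python3 - <<'E'
from h import *
for n in('scene','top'):
    d=grab(n); cv2.imwrite('pics/%s0.png'%n,d['img'][:,:,::-1]); print([k for k in d], d['K'].round(1).tolist(), d['pose'].round(3).tolist())
print(state())
E
```

```text
pics
['img', 'range_z', 'K', 'pose'] [[446.3, 0.0, 317.2], [0.0, 446.3, 240.8], [0.0, 0.0, 1.0]] [[0.809, -0.341, 0.478, 1.077], [0.587, 0.498, -0.638, -0.599], [-0.02, 0.797, 0.603, 0.667], [0.0, 0.0, 0.0, 1.0]]
['img', 'range_z', 'K', 'pose'] [[607.3, 0.0, 330.8], [0.0, 607.3, 235.5], [0.0, 0.0, 1.0]] [[-0.015, 0.995, -0.1, 0.495], [-1.0, -0.016, -0.013, -0.012], [-0.014, 0.1, 0.995, 1.363], [0.0, 0.0, 0.0, 1.0]]
{'clock': 0.1, 'q': array([ 1.15046788e+00,  4.94066461e-01,  1.34603700e+00,  1.00553072e-05,
        1.30248935e+00, -9.55063905e-02]), 'qvel': array([-5.95960048e-04, -2.35290682e-04, -3.28706299e-03, -2.97172735e-05,
        5.47994178e-04, -1.66334909e-03]), 'effort': array([ 1.22666610e-03, -8.80237412e+01, -3.82550883e+01,  7.12161139e-02,
        4.79567761e-02,  9.77013201e-05]), 'position': array([0.1993374 , 0.5920431 , 0.23244272]), 'eef_rot': array([ 1.61699270e-01,  9.86839955e-01, -4.82305628e-04, -1.32241671e-04]), 'force': array([-0.20903535, -0.28404397, -0.50858452]), 'moment': array([-0.04764698, -0.04676409, -0.01785703]), 'grasp_force': 0.0, 'gripper_width': 0.09119670754766948}
```

View pics/top0.png

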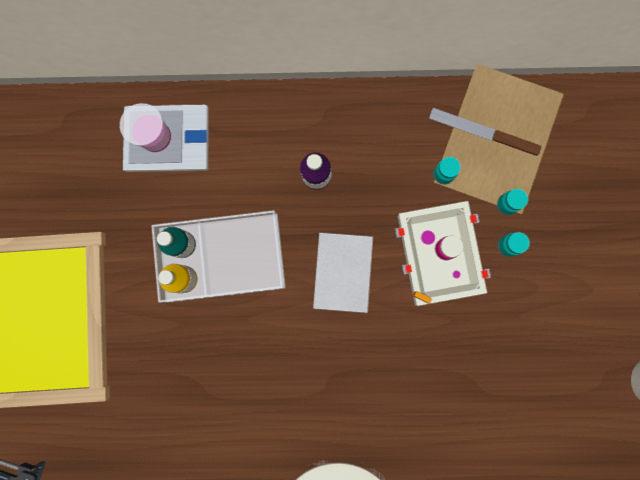

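View pics/scene0.png

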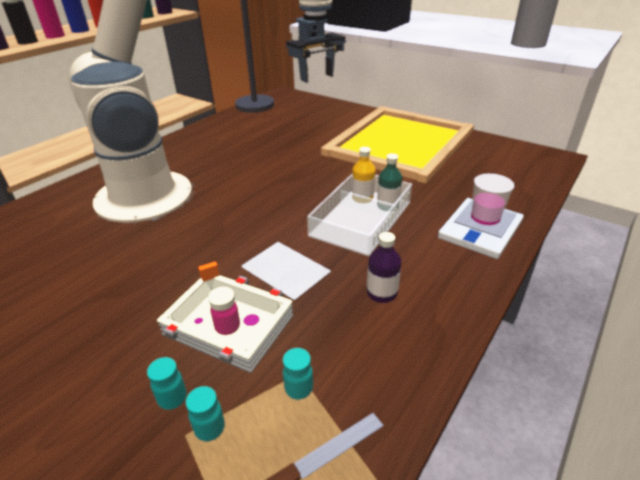

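The top view shows the magenta jar at (450,248) in the white tray, with the orange lug at (422,297) and red tabs at (400,232), (408,269), (474,219) and (486,273). The sheet is at (343,272), the basket at (218,257) with its empty bay on the right at about (243,255), and the violet bottle at (315,168).

Could be mistaken for the jar:
- turquoise jars at (447,170), (513,201) and (515,244)
- the pink cup on the scale at (150,130)
- magenta stains at (428,237) and (456,274)

I choose (450,248): magenta body, white cap, and it stands in the tray.

Run:
```python
from h import *
d=dict(np.load('top.npz')); W=world(d); im=d['img'].astype(int); hsv=cv2.cvtColor(d['img'],cv2.COLOR_RGB2HSV)
cv2.imwrite('pics/crop1.png',cv2.resize(d['img'][190:315,290:500,::-1],(798,475),interpolation=cv2.INTER_CUBIC))
H,S,V=[hsv[...,i].astype(int) for i in range(3)]
z=W[...,2]; u,v=np.meshgrid(np.arange(640),np.arange(480))
def box(a,b,c,e): return (u>a)&(u<b)&(v>c)&(v<e)
def rect(m,n):
    p=W[m][:,:2]; r=cv2.minAreaRect((p*1000).astype(np.float32)); print(n,m.sum(),'c',np.round(r[0],1),'size',np.round(r[1],1),'ang',round(r[2],2),'z',np.percentile(W[m][:,2],[5,50,95]).round(4))
tb=box(385,505,190,315)
rect(tb&(z>.058)&(z<.072)&(S<60),'rim')
m=tb&(S>150)&((H<4)|(H>175))&(V>150)
n,l,s,c=cv2.connectedComponentsWithStats(m.astype(np.uint8))
for i in range(1,n):
    if s[i,4]>8: print('tab',W[l==i].mean(0).round(4),c[i].round(1),s[i,4])
m=tb&(S>180)&(H>7)&(H<20); mt=m&(z>.085); print('lug',W[m].mean(0).round(4),W[mt].mean(0).round(4) if mt.any() else 0,mt.sum(),W[m][:,2].max()); rect(mt,'lugtop')
m=tb&(z>.11)&(S<90); rect(m,'captop'); print(W[m].mean(0))
rect(box(300,390,220,325)&(S<40)&(V>150)&(z<.01),'sheet')
m=box(140,295,200,310)&(z>.054)&(z<.066); rect(m,'basketrim')
rect(box(205,280,215,300)&(z<.012),'bayfloor')
for n,b in(('green',box(150,195,220,262)),('yel',box(150,195,262,298)),('vio',box(290,340,145,195))):
    m=b&(z>.145); rect(m,n)
```

```text
rim 1972 c [ 584.9 -231.8] size [200.5 179.7] ang 9.27 z [0.0594 0.0655 0.0703]
tab [ 0.6572 -0.3003  0.0696] [473.  218.2] 41
tab [ 0.6315 -0.1457  0.0687] [400.9 231.4] 35
tab [ 0.5524 -0.1586  0.0699] [408.1 268.3] 36
tab [ 0.539  -0.3202  0.069 ] [484.5 273.4] 39
lug [ 0.4919 -0.1826  0.0962] [ 0.4918 -0.183   0.0965] 92 0.10233662093606632
lugtop 92 c [ 492.2 -183.3] size [35.  11.3] ang 63.01 z [0.0929 0.0965 0.1005]
captop 401 c [ 545.4 -140.3] size [ 43.8 275.2] ang 25.71 z [0.1146 0.1191 1.3633]
[ 0.58908845 -0.23007822  0.1870511 ]
sheet 4084 c [549.7 -20.2] size [121.1 170.9] ang 84.61 z [-0.004   0.0007  0.0054]
basketrim 925 c [586.3 253.3] size [168.4 269.8] ang 5.84 z [0.0551 0.0593 0.0636]
bayfloor 5508 c [586.5 205.5] size [167.7 189.5] ang 89.63 z [-0.0019  0.0034  0.0082]
green 176 c [564.8 169.4] size [387.2  27.7] ang 73.07 z [0.1474 0.1536 0.1584]
yel 175 c [524.7 169.1] size [365.4  28.1] ang 85.12 z [0.1491 0.1532 0.1589]
vio 178 c [638.6  20.1] size [292.5  27.9] ang 7.09 z [0.1466 0.1502 1.3633]
```

View pics/crop1.png

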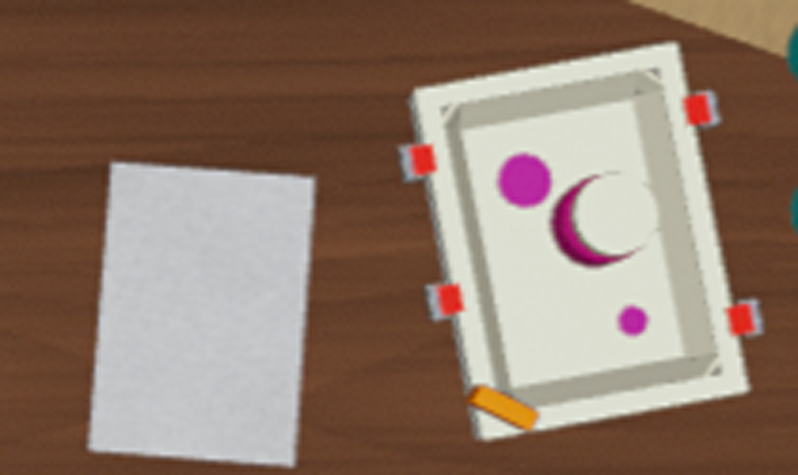

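The crop confirms the jar: magenta body, white cap at crop (615,213), standing in the tray with the lug at lower left. Next I compute its exact position.

Run:
```python
from h import *
d=dict(np.load('top.npz')); W=world(d); z=W[...,2]; u,v=np.meshgrid(np.arange(640),np.arange(480))
def f(b,lo,hi,n):
    m=(u>b[0])&(u<b[1])&(v>b[2])&(v<b[3])&(z>lo)&(z<hi); p=W[m]
    (c,r)=cv2.minEnclosingCircle((p[:,:2]*1000).astype(np.float32)); print(n,m.sum(),np.median(p,0).round(4),p.mean(0).round(4),'circ',np.round(c,1),round(r,1))
f((435,470,232,265),.112,.126,'cap')
f((150,195,220,262),.145,.16,'green');f((150,195,262,298),.145,.16,'yel');f((290,340,145,195),.142,.16,'vio')
d=grab('scene'); W=world(d); z=W[...,2]
f((205,242,285,312),.112,.126,'cap scene')
```

```text
cap 374 [ 0.5945 -0.2427  0.119 ] [ 0.5946 -0.2429  0.1189] circ [ 595.3 -243.7] 22.8
green 170 [0.6169 0.3389 0.1535] [0.6167 0.3391 0.1532] circ [616.8 340.5] 14.9
yel 168 [0.5388 0.3352 0.1531] [0.539  0.3352 0.1533] circ [539.8 336. ] 15.2
vio 173 [0.7691 0.0357 0.1499] [0.769  0.0363 0.1499] circ [769.2  36.7] 15.2
cap scene 411 [ 0.5976 -0.2454  0.1185] [ 0.5976 -0.2452  0.1181] circ [ 595.1 -243.8] 23.3
```

```bash
python3 -m pendant '[[0.016,-0.034,0,0,0,-0.052,1],[0.032,-0.068,0,0,0,-0.104,1],[0.048,-0.102,0,0,0,-0.156,1],[0.064,-0.136,0,0,0,-0.208,1],[0.08,-0.17,0,0,0,-0.26,1]]' 20
python3 -m pendant '[[0.016,-0.034,0,0,0,-0.052,1],[0.032,-0.068,0,0,0,-0.104,1],[0.048,-0.102,0,0,0,-0.156,1],[0.064,-0.136,0,0,0,-0.208,1],[0.08,-0.17,0,0,0,-0.26,1]]' 
python3 -m pendant '[[0.016,-0.034,0,0,0,-0.052,1],[0.032,-0.068,0,0,0,-0.104,1],[0.048,-0.102,0,0,0,-0.156,1],[0.064,-0.136,0,0,0,-0.208,1],[0.08,-0.17,0,0,0,-0.26,1]]' 
python3 -m pendant '[[0.016,-0.034,0,0,0,-0.052,1],[0.032,-0.068,0,0,0,-0.104,1],[0.048,-0.102,0,0,0,-0.156,1],[0.064,-0.136,0,0,0,-0.208,1],[0.08,-0.17,0,0,0,-0.26,1]]'
python3 -m pendant '[[0.016,-0.032,0,0,0,-0.052,1],[0.032,-0.064,0,0,0,-0.104,1],[0.048,-0.096,0,0,0,-0.156,1],[0.064,-0.128,0,0,0,-0.208,1],[0.076,-0.156,0,0,0,-0.26,1]]'
python3 -c "
from rig import *;print(state()['q'].round(3),state()['position'])"
```

```text
clock: 0.57
position: [0.2796, 0.4206, 0.2328]
eef_rot: [0.289, 0.957, -0.0, -0.0]
force: [0.9, 0.5, -0.2]
gripper_width: 0.091
grasp_force: 0.0
clock: 0.98
position: [0.3597, 0.2506, 0.2329]
eef_rot: [0.411, 0.912, 0.0, 0.0]
force: [1.4, 1.2, 0.4]
gripper_width: 0.0913
grasp_force: 0.0
clock: 1.4
position: [0.4398, 0.0804, 0.233]
eef_rot: [0.526, 0.851, 0.0, 0.0]
force: [0.7, 0.9, 0.3]
gripper_width: 0.0911
grasp_force: 0.0
clock: 1.82
position: [0.5198, -0.0896, 0.2328]
eef_rot: [0.632, 0.775, -0.0, -0.0]
force: [1.5, 0.2, -0.4]
gripper_width: 0.0912
grasp_force: 0.0
clock: 2.23
position: [0.5962, -0.2459, 0.2326]
eef_rot: [0.727, 0.687, -0.0, 0.0]
force: [0.2, 0.1, 0.0]
gripper_width: 0.0912
grasp_force: 0.0
[-0.484  0.522  1.293 -0.     1.326 -0.427] [ 0.59618545 -0.24586968  0.23260095]
```

```bash
python3 -m pendant '[[-0.001,0.002,-0.035,0,0,0,1],[-0.001,0.002,-0.07,0,0,0,1],[-0.001,0.002,-0.1,0,0,0,1],[-0.001,0.002,-0.125,0,0,0,1],[-0.001,0.002,-0.141,0,0,0,1]]'
python3 -m pendant '[[0,0,0,0,0,0,0.4],[0,0,0,0,0,0,0.2],[0,0,0,0,0,0,0.2],[0,0,0,0,0,0,0.2],[0,0,0,0,0,0,0.2]]' 20
python3 -m pendant '[[0,0,0,0,0,0,0.2],[0,0,0,0,0,0,0.2]]'
python3 -c "
from h import *;d=grab('wrist');cv2.imwrite('pics/w1.png',d['img'][:,:,::-1])"
```

```text
clock: 2.65
position: [0.5931, -0.2411, 0.0888]
eef_rot: [0.726, 0.688, -0.001, -0.002]
force: [-0.5, -0.2, -0.3]
gripper_width: 0.0915
grasp_force: 0.0
clock: 3.07
position: [0.5951, -0.242, 0.0933]
eef_rot: [0.726, 0.688, 0.0, 0.001]
force: [0.5, 0.2, 0.1]
gripper_width: 0.0606
grasp_force: 0.0
clock: 3.23
position: [0.5947, -0.2418, 0.0927]
eef_rot: [0.726, 0.688, 0.0, 0.001]
force: [0.1, -1.2, 7.1]
gripper_width: 0.049
grasp_force: 20.0
```

View pics/w1.png

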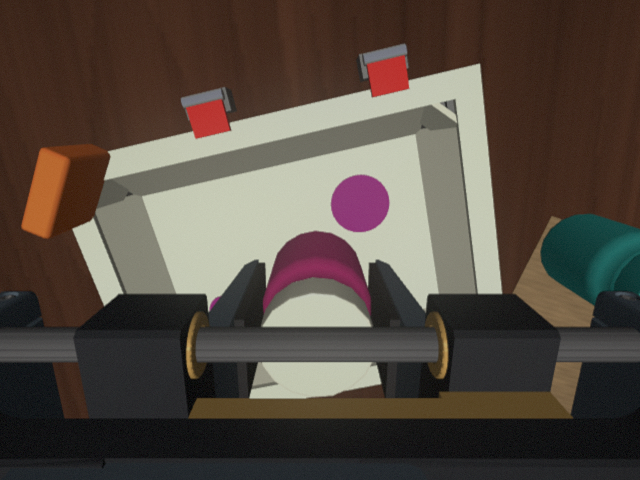

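The wrist view shows both fingers closed on the jar's magenta body at (320,300). The width of 49 mm and 20 N match the jar. Now I lift it straight up and carry it to the bay.

```bash
python3 -m pendant '[[0,0,0.01,0,0,0,0.2],[0,0,0.025,0,0,0,0.2],[0,0,0.045,0,0,0,0.2],[0,0,0.07,0,0,0,0.2],[0,0,0.09,0,0,0,0.2]]'
python3 -m pendant '[[0,0.015,0.01,0,0,0.01,0.2],[0,0.045,0.02,0,0,0.03,0.2],[0,0.08,0.02,0,0,0.05,0.2],[0,0.115,0.02,0,0,0.05,0.2],[0,0.15,0.02,0,0,0.05,0.2]]'
python3 -m pendant '[[0,0.035,0,0,0,0.02,0.2],[0,0.07,0,0,0,0.03,0.2],[0,0.105,0,0,0,0.05,0.2],[0,0.14,0,0,0,0.07,0.2],[0,0.175,0,0,0,0.08,0.2]]'
python3 -m pendant '[[0,0.035,0,0,0,0.01,0.2],[0,0.07,0,0,0,0.02,0.2],[-0.003,0.1,0,0,0,0.03,0.2],[-0.003,0.115,0,0,0,0.03,0.2],[-0.003,0.117,0,0,0,0.03,0.2]]'
python3 -c "
from h import *;d=grab('wrist');cv2.imwrite('pics/w2.png',d['img'][:,:,::-1]);print(state()['position'],state()['force'])"
```

```text
clock: 3.7
position: [0.5945, -0.2417, 0.1841]
eef_rot: [0.726, 0.688, 0.0, 0.0]
force: [0.3, -0.2, -1.7]
gripper_width: 0.049
grasp_force: 20.0
clock: 4.12
position: [0.5939, -0.0897, 0.2024]
eef_rot: [0.708, 0.706, 0.0, -0.0]
force: [1.8, 0.3, -1.1]
gripper_width: 0.0489
grasp_force: 20.0
clock: 4.53
position: [0.5936, 0.0855, 0.2022]
eef_rot: [0.679, 0.734, -0.0, -0.0]
force: [0.8, -0.8, -1.3]
gripper_width: 0.0487
grasp_force: 20.0
clock: 4.95
position: [0.5906, 0.2035, 0.202]
eef_rot: [0.668, 0.745, 0.0, -0.0]
force: [-1.1, 0.2, -1.6]
gripper_width: 0.0488
grasp_force: 20.0
[0.59086008 0.20201209 0.20195967] [-0.00718048 -0.06266367 -1.20468412]
```

View pics/w2.png

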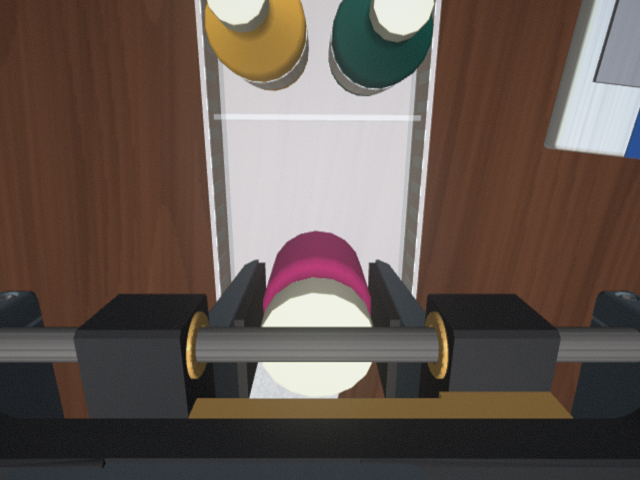

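The wrist view shows the jar held upright, lined up with the basket's width (walls at about columns 215 and 420) and clear of the divider at row 117 and the bottles. Lowering.

```bash
python3 -m pendant '[[0,0,-0.03,0,0,0,0.2],[0,0,-0.06,0,0,0,0.2],[0,0,-0.09,0,0,0,0.2],[0,0,-0.11,0,0,0,0.2],[0,0,-0.125,0,0,0,0.2]]'
python3 -m pendant '[[0,0,-0.006,0,0,0,0.2],[0,0,-0.011,0,0,0,0.2],[0,0,-0.014,0,0,0,0.2],[0,0,-0.016,0,0,0,0.2],[0,0,-0.017,0,0,0,0.2]]'
```

```text
clock: 5.42
position: [0.5905, 0.1986, 0.0749]
eef_rot: [0.669, 0.743, -0.001, -0.001]
force: [-0.3, -1.1, -1.4]
gripper_width: 0.0495
grasp_force: 20.0
clock: 5.83
position: [0.5919, 0.2002, 0.0605]
eef_rot: [0.669, 0.744, 0.0, 0.0]
force: [0.1, 0.0, -1.3]
gripper_width: 0.0491
grasp_force: 20.0
```

```bash
python3 -m pendant '[[0,0,-0.001,0,0,0,0.2],[0,0,-0.002,0,0,0,0.2],[0,0,-0.002,0,0,0,0.2]]'
python3 -m pendant '[[0,0,-0.001,0,0,0,0.2],[0,0,-0.001,0,0,0,0.2]]'
```

```text
clock: 6.08
position: [0.5916, 0.2004, 0.0582]
eef_rot: [0.669, 0.744, 0.0, 0.0]
force: [-0.4, 0.7, -1.0]
gripper_width: 0.049
grasp_force: 20.0
clock: 6.25
position: [0.5916, 0.2004, 0.0576]
eef_rot: [0.669, 0.744, 0.0, 0.0]
force: [-1.7, 0.0, 6.5]
gripper_width: 0.0492
grasp_force: 20.0
```

Contact with the floor (+6.5 N at z = 0.0576). Release and retreat.

```bash
python3 -m pendant '[[0,0,0,0,0,0,0.6],[0,0,0,0,0,0,0.8],[0,0,0,0,0,0,0.9],[0,0,0,0,0,0,0.9],[0,0,0,0,0,0,0.9]]'
python3 -m pendant '[[0,0,0.02,0,0,0,0.9],[0,0,0.05,0,0,0,0.9],[0,0,0.085,0,0,0,0.9],[0,0,0.12,0,0,0,0.9],[0,0,0.15,0,0,0,0.9]]'
python3 - <<'E'
from h import *
print(state()['position'],state()['eef_rot'])
d=grab('top');cv2.imwrite('pics/top2.png',d['img'][:,:,::-1])
d=grab('scene');cv2.imwrite('pics/s2.png',d['img'][:,:,::-1])
W=world(d);z=W[...,2];m=(z>.07)&(z<.1)&(abs(W[...,0]-.59)<.06)&(abs(W[...,1]-.2)<.07);p=W[m];print(m.sum(),np.percentile(p,[5,50,95],axis=0).round(4))
E
```

```text
clock: 6.67
position: [0.5915, 0.2003, 0.0569]
eef_rot: [0.669, 0.744, -0.0, 0.0]
force: [0.5, 0.2, -0.5]
gripper_width: 0.0788
grasp_force: 0.0
clock: 7.08
position: [0.5915, 0.2003, 0.2092]
eef_rot: [0.669, 0.744, 0.0, 0.0]
force: [-0.3, -0.1, 0.0]
gripper_width: 0.0822
grasp_force: 0.0
[0.59151874 0.20032104 0.20920069] [6.68657114e-01 7.43570746e-01 3.76016165e-04 2.61413784e-04]
215 [[0.577  0.1781 0.0718]
 [0.5968 0.1922 0.0831]
 [0.6135 0.2142 0.0857]]
```

View pics/s2.png

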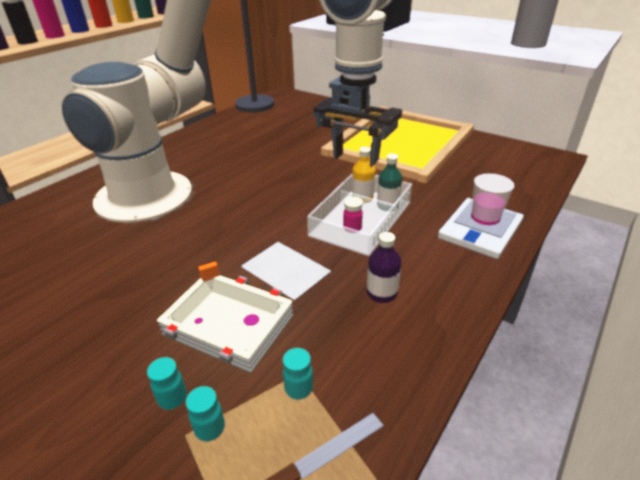

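The scene view shows the jar upright in the bay at (353,213) and both bottles standing. The tray is still seated, with the lug at (208,270). I refine the tray pose with the unobstructed top image.

Run:
```python
from h import *
from scipy.spatial.transform import Rotation as R
d=dict(np.load('top.npz')); W=world(d); z=W[...,2]; hsv=cv2.cvtColor(d['img'],cv2.COLOR_RGB2HSV);H,S,V=[hsv[...,i].astype(int) for i in range(3)]
u,v=np.meshgrid(np.arange(640),np.arange(480)); tb=(u>385)&(u<505)&(v>190)&(v<315)
m=tb&(S<60)&(V>150)&(z<.075)&(z>.03)
l=cv2.connectedComponentsWithStats(m.astype(np.uint8)); i=1+np.argmax(l[2][1:,4]); m=l[1]==i
m=cv2.morphologyEx(m.astype(np.uint8),cv2.MORPH_OPEN,np.ones((5,5)))>0
# outline at rim plane: intersect rays at z=.066
c=cv2.findContours(m.astype(np.uint8),cv2.RETR_EXTERNAL,cv2.CHAIN_APPROX_NONE)[0]; c=max(c,key=len)[:,0].astype(float)
K=d['K'];T=d['pose'];ray=np.stack([(c[:,0]-K[0,2])/K[0,0],-(c[:,1]-K[1,2])/K[1,1],-np.ones(len(c))],1)@T[:3,:3].T
P=T[:3,3]+ray*((.066-T[2,3])/ray[:,2:])
print('rim',cv2.minAreaRect((P[:,:2]*1000).astype(np.float32)))
yaw=.165;C=np.array([.585,-.2325,.036]);Q=R.from_euler('z',yaw)
for n,p in(('lug',[-.084,.063,.052]),('far',[.075,-.05,0])): print(n,(C+Q.apply(p)).round(4))
m=tb&(S>180)&(H>7)&(H<20)&(z>.09);r=cv2.minAreaRect((W[m][:,:2]*1000).astype(np.float32));print('lugtop',W[m].mean(0),r)
```

```text
rim ((584.92578125, -232.06997680664062), (199.98793029785156, 150.64085388183594), 9.447235107421875)
lug [ 0.4918 -0.1842  0.088 ]
far [ 0.6672 -0.2695  0.036 ]
lugtop [ 0.49157773 -0.18325025  0.09661849] ((491.95166015625, -183.09132385253906), (34.89201736450195, 10.994993209838867), 63.69976806640625)
```

```bash
python3 -m pendant '[[-0.009,-0.035,0,0,0,-0.05,0.9],[-0.018,-0.07,0,0,0,-0.1,0.9],[-0.027,-0.105,0,0,0,-0.15,0.9],[-0.036,-0.14,0,0,0,-0.2,0.9],[-0.045,-0.175,0,0,0,-0.25,0.9]]'
python3 -m pendant '[[-0.009,-0.035,0,0,0,-0.05,0.9],[-0.018,-0.07,0,0,0,-0.1,0.9],[-0.027,-0.105,0,0,0,-0.15,0.9],[-0.036,-0.14,0,0,0,-0.2,0.9],[-0.045,-0.175,0,0,0,-0.25,0.8]]'
python3 -m pendant '[[-0.005,-0.018,0,0,0,-0.05,0.6],[-0.0098,-0.034,0,0,0,-0.08,0.6],[-0.0098,-0.034,-0.03,0,0,-0.08,0.6],[-0.0098,-0.034,-0.05,0,0,-0.08,0.6],[-0.0098,-0.034,-0.05,0,0,-0.08,0.6]]'
python3 - <<'E'
from h import *
s=state();print(s['position'],s['eef_rot'],s['q'].round(2))
a=np.degrees(2*np.arctan2(s['eef_rot'][1],s['eef_rot'][0]))-90;print(a)
d=grab('wrist');cv2.imwrite('pics/w3.png',d['img'][:,:,::-1])
W=world(d);hsv=cv2.cvtColor(d['img'],cv2.COLOR_RGB2HSV);m=(hsv[...,1]>180)&(hsv[...,0]>7)&(hsv[...,0]<20)&(W[...,2]>.092)&(W[...,2]<.102);print(m.sum(),W[m].mean(0))
E
```

```text
clock: 7.6
position: [0.5455, 0.024, 0.2064]
eef_rot: [0.757, 0.654, -0.0, -0.0]
force: [0.7, -0.7, 0.1]
gripper_width: 0.0817
grasp_force: 0.0
clock: 8.02
position: [0.5005, -0.1512, 0.2065]
eef_rot: [0.832, 0.554, -0.0, -0.0]
force: [1.0, 0.9, 0.3]
gripper_width: 0.0778
grasp_force: 0.0
clock: 8.43
position: [0.4895, -0.1831, 0.1534]
eef_rot: [0.854, 0.521, -0.002, -0.002]
force: [-0.9, 0.7, -0.8]
gripper_width: 0.0548
grasp_force: 0.0
[ 0.48948052 -0.18308136  0.15343079] [ 0.85357769  0.52095743 -0.00152577 -0.00247935] [-0.47  0.45  1.69 -0.    1.01  0.  ]
-27.206711732316556
77 [ 0.48797829 -0.18313721  0.09600285]
```

View pics/w3.png

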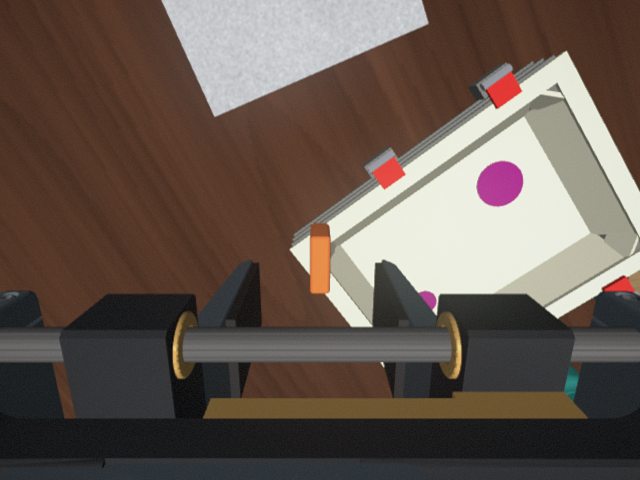

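The wrist view shows the lug at (320,258), midway between the fingers (255 and 380) and parallel to the pads. Descend and grip at 60 N.

```bash
python3 -m pendant '[[0,0,-0.02,0,0,0,0.5],[0,0,-0.04,0,0,0,0.5],[0,0,-0.055,0,0,0,0.5],[0,0,-0.063,0,0,0,0.5],[0,0,-0.068,0,0,0,0.5]]'
python3 -m pendant '[[0,0,0,0,0,0,0.5],[0,0,0,0,0,0,0.3],[0,0,0,0,0,0,0.2],[0,0,0,0,0,0,0.15],[0,0,0,0,0,0,0.1]]' 20
python3 -m pendant '[[0,0,0,0,0,0,0.05],[0,0,0,0,0,0,0],[0,0,0,0,0,0,0],[0,0,0,0,0,0,0],[0,0,0,0,0,0,0]]' 60
```

```text
clock: 8.9
position: [0.4919, -0.1835, 0.0889]
eef_rot: [0.853, 0.522, -0.0, -0.0]
force: [-0.3, 0.3, -1.1]
gripper_width: 0.0457
grasp_force: 0.0
clock: 9.32
position: [0.4919, -0.1838, 0.0895]
eef_rot: [0.853, 0.521, 0.0, 0.0]
force: [-0.1, -0.6, 0.4]
gripper_width: 0.0221
grasp_force: 0.0
clock: 9.73
position: [0.4917, -0.1837, 0.0892]
eef_rot: [0.853, 0.521, 0.0, 0.0]
force: [-1.0, 1.8, 6.3]
gripper_width: 0.0115
grasp_force: 60.0
```

Run:
```python
from h import *
from scipy.spatial.transform import Rotation as R
a=9.45/57.2958;far=np.array([.6672,-.2695,.036]);d=R.from_euler('z',a).apply([-.832,.555,0]);w=np.array([d[1],-d[0],0]);r=np.array([.4917,-.1837,.089])-far
print(w)
for k in range(4):
    r0=R.from_rotvec(w*.07*k).apply(r)
    for i in range(1,6): t=.014*i; print(k,(R.from_rotvec(w*t).apply(r0)-r0).round(4),(w*t).round(4))
```

```text
[0.41086484 0.91183282 0.        ]
0 [ 0.0007 -0.0003  0.0027] [0.0058 0.0128 0.    ]
0 [ 0.0014 -0.0006  0.0054] [0.0115 0.0255 0.    ]
0 [ 0.0022 -0.001   0.0082] [0.0173 0.0383 0.    ]
0 [ 0.003  -0.0013  0.0108] [0.023  0.0511 0.    ]
0 [ 0.0038 -0.0017  0.0135] [0.0288 0.0638 0.    ]
1 [ 0.0009 -0.0004  0.0027] [0.0058 0.0128 0.    ]
1 [ 0.0018 -0.0008  0.0053] [0.0115 0.0255 0.    ]
1 [ 0.0027 -0.0012  0.008 ] [0.0173 0.0383 0.    ]
1 [ 0.0037 -0.0017  0.0106] [0.023  0.0511 0.    ]
1 [ 0.0047 -0.0021  0.0132] [0.0288 0.0638 0.    ]
2 [ 0.001  -0.0005  0.0026] [0.0058 0.0128 0.    ]
2 [ 0.0021 -0.0009  0.0052] [0.0115 0.0255 0.    ]
2 [ 0.0032 -0.0014  0.0077] [0.0173 0.0383 0.    ]
2 [ 0.0043 -0.002   0.0103] [0.023  0.0511 0.    ]
2 [ 0.0055 -0.0025  0.0128] [0.0288 0.0638 0.    ]
3 [ 0.0012 -0.0005  0.0025] [0.0058 0.0128 0.    ]
3 [ 0.0024 -0.0011  0.005 ] [0.0115 0.0255 0.    ]
3 [ 0.0037 -0.0017  0.0075] [0.0173 0.0383 0.    ]
3 [ 0.005  -0.0022  0.0099] [0.023  0.0511 0.    ]
3 [ 0.0063 -0.0028  0.0124] [0.0288 0.0638 0.    ]
```

```bash
python3 -m pendant '[[0.0007,-0.0003,0.0027,0.0058,0.0128,0,0],[0.0014,-0.0006,0.0054,0.0115,0.0255,0,0],[0.0022,-0.001,0.0082,0.0173,0.0383,0,0],[0.003,-0.0013,0.0108,0.023,0.0511,0,0],[0.0038,-0.0017,0.0135,0.0288,0.0638,0,0]]' 60
```

```text
clock: 10.15
position: [0.4952, -0.1854, 0.1023]
eef_rot: [0.853, 0.521, -0.02, -0.029]
force: [-0.1, -1.6, -5.1]
gripper_width: 0.0115
grasp_force: 60.0
```

```bash
python3 -m pendant '[[0.0009,-0.0004,0.0027,0.0058,0.0128,0,0],[0.0018,-0.0008,0.0053,0.0115,0.0255,0,0],[0.0027,-0.0012,0.008,0.0173,0.0383,0,0],[0.0037,-0.0017,0.0106,0.023,0.0511,0,0],[0.0047,-0.0021,0.0132,0.0288,0.0638,0,0]]'
python3 - <<'E'
from h import *
d=grab('scene');W=world(d)
s=state();print(s['force'],s['moment'])
cv2.imwrite('pics/s3.png',cv2.resize(d['img'][200:400,120:360,::-1],(720,600)))
E
```

```text
clock: 10.57
position: [0.4997, -0.1874, 0.1153]
eef_rot: [0.851, 0.52, -0.04, -0.059]
force: [-1.9, -0.1, -4.8]
gripper_width: 0.0117
grasp_force: 60.0
[-0.42219529 -0.59707337 -4.45322636] [ 0.07274704  0.45712239 -0.07369996]
```

View pics/s3.png

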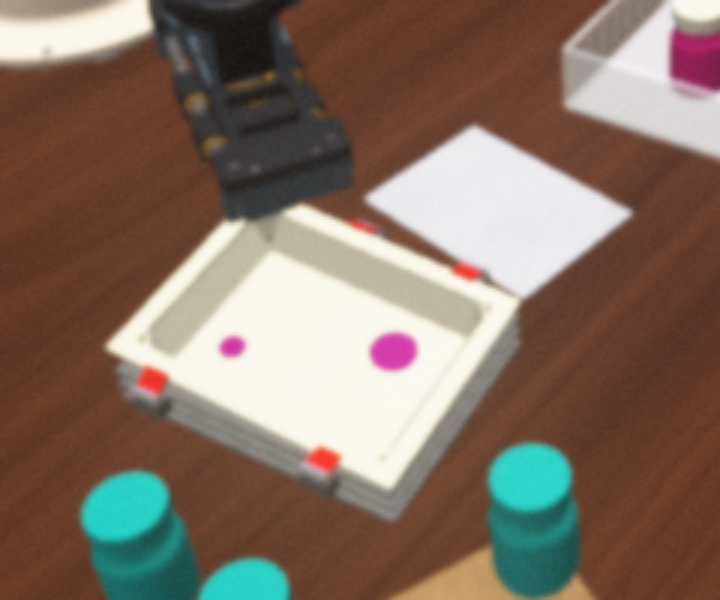

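The crop shows the tray tilting up at the lug (270,215), its far corner (395,490) still seated and the grey stack flat. Continue to 0.28 rad, then raise slowly.

```bash
python3 -m pendant '[[0.001,-0.0005,0.0026,0.0058,0.0128,0,0],[0.0021,-0.0009,0.0052,0.0115,0.0255,0,0],[0.0032,-0.0014,0.0077,0.0173,0.0383,0,0],[0.0043,-0.002,0.0103,0.023,0.0511,0,0],[0.0055,-0.0025,0.0128,0.0288,0.0638,0,0]]'
python3 -m pendant '[[0.0012,-0.0005,0.0025,0.0058,0.0128,0,0],[0.0024,-0.0011,0.005,0.0115,0.0255,0,0],[0.0037,-0.0017,0.0075,0.0173,0.0383,0,0],[0.005,-0.0022,0.0099,0.023,0.0511,0,0],[0.0063,-0.0028,0.0124,0.0288,0.0638,0,0]]'
python3 -m pendant '[[0,0,0,0,0,0,0],[0,0,0,0,0,0,0],[0,0,0,0,0,0,0]]'
```

```text
clock: 11.03
position: [0.5046, -0.1895, 0.1284]
eef_rot: [0.849, 0.518, -0.06, -0.088]
force: [-6.1, 2.7, 3.2]
gripper_width: 0.0118
grasp_force: 60.0
clock: 11.45
position: [0.511, -0.1923, 0.1409]
eef_rot: [0.845, 0.516, -0.079, -0.116]
force: [-5.7, 3.5, 4.8]
gripper_width: 0.0117
grasp_force: 60.0
clock: 11.7
position: [0.5114, -0.1924, 0.1408]
eef_rot: [0.845, 0.516, -0.079, -0.116]
force: [-4.0, 2.6, 4.5]
gripper_width: 0.0113
grasp_force: 60.0
```

```bash
python3 -m pendant '[[0,0,0.0015,0,0,0,0],[0,0,0.003,0,0,0,0],[0,0,0.0045,0,0,0,0],[0,0,0.006,0,0,0,0],[0,0,0.0075,0,0,0,0]]'
python3 -m pendant '[[0,0,0.0015,0,0,0,0],[0,0,0.003,0,0,0,0],[0,0,0.0045,0,0,0,0],[0,0,0.006,0,0,0,0],[0,0,0.0075,0,0,0,0]]'
python3 - <<'E'
from h import *
d=grab('scene')
cv2.imwrite('pics/s4.png',cv2.resize(d['img'][200:400,120:360,::-1],(720,600)))
E
```

```text
clock: 12.12
position: [0.5119, -0.1928, 0.1483]
eef_rot: [0.845, 0.516, -0.079, -0.115]
force: [-1.0, -1.2, -2.9]
gripper_width: 0.0118
grasp_force: 60.0
clock: 12.53
position: [0.5121, -0.1927, 0.1561]
eef_rot: [0.845, 0.516, -0.078, -0.115]
force: [-0.0, 1.6, -2.2]
gripper_width: 0.0117
grasp_force: 60.0
```

View pics/s4.png

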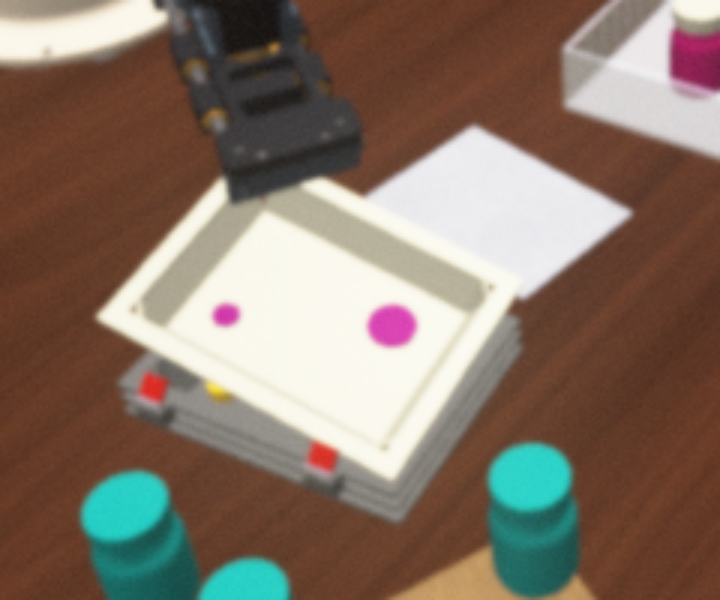

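The crop shows the white tray clear of all tabs, at (320,460) and (150,385), with its far corner off the stack and the stack flat. Keep raising, then level and carry.

```bash
python3 -m pendant '[[0,0,0.004,0,0,0,0],[0,0,0.01,0,0,0,0],[0,0,0.018,0,0,0,0],[0,0,0.028,0,0,0,0],[0,0,0.038,0,0,0,0]]'
python3 -m pendant '[[0,0,0.012,0,0,0,0],[0,0,0.026,0,0,0,0],[0,0,0.04,0,0,0,0],[0,0,0.054,0,0,0,0],[0,0,0.064,0,0,0,0]]'
python3 -m pendant '[[0,0,0.004,-0.01,-0.022,0,0],[0,0,0.006,-0.022,-0.05,0,0],[0,0,0.006,-0.034,-0.076,0,0],[0,0,0.006,-0.046,-0.102,0,0],[0,0,0.006,-0.0575,-0.1275,0,0]]'
python3 -m pendant '[[0,0,0,-0.0115,-0.0255,0,0],[0,0,0,-0.023,-0.051,0,0],[0,0,0,-0.035,-0.0775,0,0],[0,0,0,-0.046,-0.102,0,0],[0,0,0,-0.0575,-0.1275,0,0]]'
python3 -m pendant '[[-0.001,0.004,0,0,0,0,0],[-0.004,0.016,0,0,0,0,0],[-0.008,0.032,0,0,0,0,0],[-0.012,0.048,0,0,0,0,0],[-0.016,0.064,0,0,0,0,0]]'
```

```text
clock: 13.0
position: [0.5121, -0.1929, 0.1951]
eef_rot: [0.845, 0.516, -0.078, -0.115]
force: [0.1, -0.1, -1.8]
gripper_width: 0.0118
grasp_force: 60.0
clock: 13.42
position: [0.5123, -0.193, 0.26]
eef_rot: [0.845, 0.516, -0.078, -0.114]
force: [0.4, -0.2, -1.2]
gripper_width: 0.0115
grasp_force: 60.0
clock: 13.83
position: [0.5118, -0.1927, 0.2639]
eef_rot: [0.851, 0.52, -0.039, -0.057]
force: [-1.0, 0.0, -0.9]
gripper_width: 0.0115
grasp_force: 60.0
clock: 14.25
position: [0.5117, -0.1927, 0.2639]
eef_rot: [0.853, 0.521, 0.001, 0.001]
force: [0.0, 0.1, -1.0]
gripper_width: 0.0117
grasp_force: 60.0
clock: 14.67
position: [0.4953, -0.1268, 0.2637]
eef_rot: [0.853, 0.521, -0.0, -0.001]
force: [-0.3, 0.5, -0.0]
gripper_width: 0.0119
grasp_force: 60.0
```

```bash
python3 -m pendant '[[-0.004,0.016,0,0,0,0,0],[-0.008,0.032,0,0,0,0,0],[-0.012,0.048,0,0,0,0,0],[-0.016,0.064,0,0,0,0,0],[-0.02,0.08,0,0,0,0,0]]'
python3 -m pendant '[[-0.004,0.016,0,0,0,0,0],[-0.009,0.032,0,0,0,0,0],[-0.013,0.048,0,0,0,0,0],[-0.017,0.064,0,0,0,0,0],[-0.019,0.075,0,0,0,0,0]]'
python3 -m pendant '[[0,0.001,-0.006,0,0,0,0],[0,0.001,-0.016,0,0,0,0],[0,0.001,-0.028,0,0,0,0],[0,0.001,-0.036,0,0,0,0],[0,0.001,-0.04,0,0,0,0]]'
python3 -m pendant '[[0,0,0,0,0,0,0],[0,0,0,0,0,0,0],[0,0,0,0,0,0,0],[0,0,0,0,0,0,0],[0,0,0,0,0,0,0]]'
python3 - <<'E'
from h import *
d=grab('top');W=world(d);z=W[...,2]
hsv=cv2.cvtColor(d['img'],cv2.COLOR_RGB2HSV);S,V=hsv[...,1].astype(int),hsv[...,2]
m=(abs(W[...,0]-.55)<.15)&(abs(W[...,1]+.02)<.15)&(z>.12)&(z<.23)&(S<60)&(V>140)
p=W[m];A=np.c_[p[:,:2],np.ones(len(p))];rim=p[:,2]>.185
q=p[~rim]; 
f=q[q[:,2]<np.percentile(q[:,2],60)];c=np.linalg.lstsq(np.c_[f[:,:2],np.ones(len(f))],f[:,2],rcond=None)[0]
print(m.sum(),rim.sum(),'floor slope',c.round(3),'z pct',np.percentile(p[:,2],[2,20,50,80,98]).round(4),'rim',cv2.minAreaRect((p[:,:2]*1000).astype(np.float32)))
cv2.imwrite('pics/top3.png',d['img'][:,:,::-1]);d=grab('scene');cv2.imwrite('pics/s5.png',d['img'][:,:,::-1]);print(state()['position'],state()['clock'])
E
```

```text
clock: 15.08
position: [0.475, -0.0467, 0.2637]
eef_rot: [0.853, 0.522, -0.0, -0.001]
force: [0.1, 0.5, -1.0]
gripper_width: 0.0116
grasp_force: 60.0
clock: 15.5
position: [0.4557, 0.0285, 0.2638]
eef_rot: [0.853, 0.522, -0.0, -0.001]
force: [0.3, 0.2, -0.2]
gripper_width: 0.0117
grasp_force: 60.0
clock: 15.92
position: [0.4564, 0.0272, 0.2226]
eef_rot: [0.853, 0.521, -0.001, -0.001]
force: [-0.3, 0.1, -0.5]
gripper_width: 0.0119
grasp_force: 60.0
clock: 16.33
position: [0.4572, 0.0272, 0.2242]
eef_rot: [0.853, 0.521, 0.0, 0.0]
force: [0.3, 0.6, -1.6]
gripper_width: 0.0117
grasp_force: 60.0
5239 2353 floor slope [-0.002 -0.003  0.174] z pct [0.1699 0.1735 0.1805 0.1998 0.2041] rim ((551.4729614257812, -21.405960083007812), (200.27728271484375, 150.0904541015625), 9.607342720031738)
[0.4570852  0.02720085 0.22409326] 16.4333
```

View pics/s5.png

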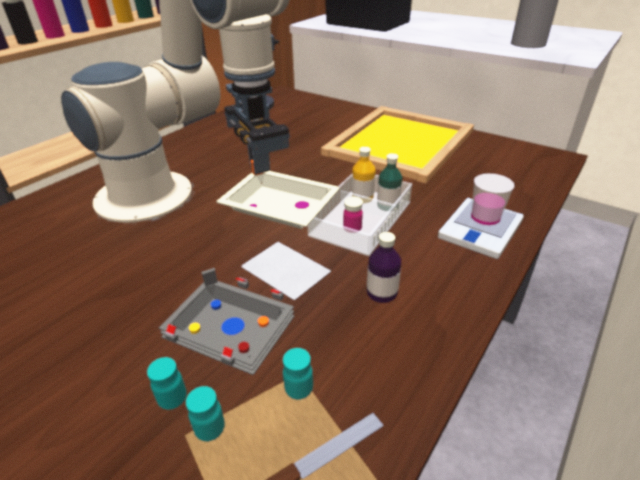

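The scene view shows the tray at (280,195) held level above the sheet, measured within 3 mm of its centre with the underside about 17 cm up. The stack at (230,325) is flat in place, the jar at (353,213) is upright in the bay, and all three bottles are standing. Handing in.

```bash
python3 -c "
from rig import finish_job;print(finish_job())"
```

```text
the job is handed in; nothing more can be done
None
```

I handed the job in at about 16.4 s: the jar stands upright in the basket's empty bay, the white tray was peeled off lug corner first and is held level about 17 cm above the middle of the sheet, and in the last picture the grey stack is in place and all three bottles are standing; no verdict came back.

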